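# Set the hall shelf in its usual order round the bowl

## Robot

A 7-joint arm with a two-finger parallel gripper is mounted at the origin on the work surface. World frame = base frame: x ahead of the robot, y to its left, z up, the work surface at z = 0. Lengths are in m, angles in rad, forces in N, time in s.
With the tool pointing down it reaches from about 0.35 to 0.9 m from the base axis. Payload 8.1 kg.
Tool frame: the origin (TCP) lies midway between the tips of the shut fingers; the grasp point (between the pads) lies 19 mm behind it; z points along the fingers, y is the line along which they close (so a half turn about z gives the same grasp; the last joint's range is limited). The gripper opens to 92 mm and grips with 3 to 60 N. Pads are 19 mm wide; open, the fingers measure 130 mm over their backs; the gripper's body (75 mm by 190 mm) begins 47 mm behind the grasp point.
Start: joints at [1.015, 0.434, 0.025, 1.573, -0.012, 1.134, -0.075], TCP at [0.273, -0.562, 0.227] pointing down, gripper open.
Joint ranges: [-2.62, 2.62], [-0.44, 2.09], [-1.27, 1.32], [0.08, 2.57], [-1.32, 4.46], [0.12, 2], [-2.74, 2.74]. Speed limits (rad/s): [2.22, 2.22, 3.01, 3.01, 3.14, 3.14, 3.14].

## Interface

Orientations are given as a rotation vector (axis times angle).
In Python, from cell import arm gives the robot as it stands.
- The arm moves only by the tool carry_out, never from a script. Its arguments are lists of equal length, an entry for each row: "claw": the finger opening in cm, from 0 to 9.18; "delta_pos": the shift along the tool's x, y, z in cm, a list of three; "angular": the turn, a rotation vector about the tool's x, y, z in rad, a list of three. In form: {"claw": [claw, ...], "delta_pos": [[dx, dy, dz], ...], "angular": [[ax, ay, az], ...]}. A call has 1 to 20 rows; each row shifts and turns the commanded pose from where the row before left it, along the tool's axes as they then stand; what a row does not reach is not made up. A row lasts 1/10 s, in which the tool goes at most 50 mm and 8.59 degrees, less where a joint would pass 70% of its speed; a pose out of reach is approached as far as the arm can. A call with a gripper value outside its range is refused whole. The fingers move at their own pace and stop on an object; "force" is the grip in N (left out, the last holds). Time passes only in rows, so rows that do not move let the fingers close. It gives the time, the measured TCP pose, the force, the opening and the grip force at its end, in the units of the state.
- arm.observe(): the state, without advancing time (a new reading comes with each control period).
- arm.get_image(name): name is "scene" or "side" or "wrist"; returns a dict with "frame" (400x640x3 uint8, red, green, blue), "mtx" (3x3 intrinsics, pixels), "T" (4x4, takes a point from camera to world coordinates). Camera axes: x right, y down, z forward; pixel columns grow to the right and rows downward; lengths in m; the calibration is good to about 2 mm. A picture is of the moment at which its call begins. There is no depth.
- arm.sign_off(): hands the job in; it is judged then, once.
Trained networks look in a picture, given as the dict that the camera call returned (one of the last four; its "shot" number tells which), for a name from the list of things; names that differ only in an ending like _2 or _b are one class to them, and where a whole thing is asked for, a point or a joint stands for the part that bears it (a point fixed in the world has none). Each returns a list of dicts, best first, with "conf" (0 to 1); they miss things now and then, are a little off and sometimes report something else, mostly with a low value. They report only what shows in the picture. A call takes as long as a camera call. They do not tell look-alikes from the thing itself.
- arm.look_for(label, picture): "centre" ([column, row] as shares, 0 to 1, of the picture: columns of its width, rows of its height, amid what is visible of it).
- arm.trace(label, picture): "region" (400x640 bool, what is visible of it) and "centre" ([column, row] as shares, 0 to 1, of the picture: columns of its width, rows of its height, amid what is visible of it).
- arm.place_of(label, picture): "centre" ([column, row] as shares, 0 to 1, of the picture: columns of its width, rows of its height: a listed point, or the origin of a listed thing).
The state is a dict: "clock": time; "joints": joint angles; "dq": joint speeds; "joint_efforts": joint torques, N m; "position": TCP position; "ee_rot": TCP orientation; "force": force on the tool from outside, world axes, zero at the start; "ft_torque": the same for the moment, N m; "width": opening from 0.0 (shut) to 1.0 (fully open); "gripper_force": force on a finger pad.
Only numpy, scipy, OpenCV 4.12 (cv2) and the standard library are available. Lean on these libraries where they do the work, as an engineer would, in place of code of your own. Each camera call takes 0.05 s, during which the arm holds its last target. There are 200 camera calls.

## Task

Set the hall shelf back in its usual order, so that in the dark everything can be found by touch (left, behind, front and back are meant as the robot looks at the shelf): the bamboo case lies to the left of the grey bowl, straight front to back and level with the bowl's middle, leaving a clear gap of about 10 cm between bowl and case, and the bike lock key lies flat on the middle of its lid. The torch stands upright midway in that gap, in line with bowl and case, and the umbrella frame lies straight from left to right behind the bowl, its middle in line with the bowl's middle, about 4 cm clear of the bowl. Set each thing down without dropping it, and leave the bowl and all the other things on the shelf where they are.

Things in the scene. Friction and masses are not known exactly. Their poses are not given: they have to be found in the camera images.
- bowl: grey ceramic bowl, round, open on top, 130 mm across at the rim, 50 mm high, 0.75 kg, loose but to be left where it stands; the reference for the whole layout. Origin: centre of its underside, on the shelf. Its x axis points away from the robot (its 'behind'), its y axis to the robot's left, z up.
- case: bamboo case with a flat sliding lid (shut; the lid is held and does not slide), 180 mm long along its x axis, 54 mm wide along y, 36 mm high, about 0.18 kg; a dark thumb groove near the -x end of the lid. Origin: centre of its underside, on the shelf. Lid surface 36 mm above the origin. Starts lying lid up. Grasp across the 54 mm width.
- key: bike lock key, lying flat, 74 mm long along x: green plastic head 34 x 26 mm and 10 mm thick, its centre at x = -20 mm; steel blade 40 mm long, 8 mm wide, 3 mm thick, towards +x, at half the head's height so it does not touch the surface. About 22 g. Origin: middle of its whole length, at the underside of the head. Grasp the head across its 26 mm width (y).
- torch: small dark metal pocket torch standing upright on its wide lens end: round head 38 mm across from the bottom up to 27 mm, tapering to a straight barrel 27 mm across from 42 mm up to 104 mm, rubber button on top to 110 mm. About 0.13 kg. Origin: centre of its underside; z along it, up. Told from the oil bottle by its wide foot and dark metal.
- umbrella: compact umbrella frame without cover, folded, lying flat: x from -115 to +115 mm (thin tip at +x); black handle block 55 mm long, 34 wide, 30 high at the -x end, bundle of folded steel ribs 29 mm wide and high along the rest. About 0.27 kg, balanced near the origin, does not roll. Origin: middle of its length, at its underside, on the shelf; x along it. Grasp the ribs at the origin, across y.
- oil: bystander: white plastic oil bottle with black cap, 30 mm across, 85 mm tall, standing. Origin: centre of its underside. Leave alone.
- tin: bystander: flat round steel tin of shoe polish, 64 mm across, 22 mm high. Origin: centre of its underside. Leave alone.
- brush: bystander: wooden clothes brush lying on its bristles, about 190 mm long along x (from -103 to +91 mm), 50 mm wide, 34 mm high. Origin: underside, near the middle. Leave alone.
- dlock: bystander: black D-shaped bike lock lying flat, about 210 x 150 x 32 mm. Origin: middle of its outline, on the shelf. Leave alone.
Things that resemble listed ones, but are neither listed nor needed, are in the scene too. What is shaped like the umbrella but purple is not meant. Of the things shaped like the bowl, the grey one is meant.

How it is judged:
At the end, for the whole second after the job is handed in: Case lid up left of bowl, gap 85-115 mm, level within 15 mm, straight within 10 deg; key flat on lid, 15 mm of its middle; torch upright between, level within 15 mm, midway within 12; umbrella frame behind, gap 25-55 mm, centred within 15 mm, square within 10 deg; all released, at rest (y of case in the frame of bowl between 0.177 and 0.207 m and x of case in the frame of bowl between -0.015 and 0.015 m and angle between the x axis of case and the x axis of bowl, either way round below 0.17 rad and angle between each of case, torch, bowl's own z axis and vertical below 0.1 rad and height (world z) of each of case, torch below 0.01 m and horizontal distance between key and case below 0.015 m and height (world z) of key between 0.03 and 0.044 m and angle between key's own z axis and vertical below 0.15 rad and y of torch in the frame of bowl between 0.095 and 0.135 m and horizontal distance between torch and case between 0.057 and 0.097 m and x of torch in the frame of bowl between -0.015 and 0.015 m and x of umbrella in the frame of bowl between 0.105 and 0.135 m and y of umbrella in the frame of bowl between -0.015 and 0.015 m and angle between the x axis of umbrella and the y axis of bowl, either way round below 0.17 rad and height (world z) of umbrella below 0.04 m and linear speed of each of case, key, torch, umbrella below 0.02 m/s and contact force between the fingers and case below 0.05 N and contact force between the fingers and key below 0.05 N and contact force between the fingers and torch below 0.05 N and contact force between the fingers and umbrella below 0.05 N and distance of bowl from where it was at the start of the episode below 0.015 m); the robot touches nothing.
It fails at once if the bowl pushed more than 15 mm from where it stood (distance of bowl from where it was at the start of the episode above 0.015 m).
It fails at once if a bystander (oil bottle, tin, brush or bike lock) shifted more than 25 mm (distance of any of oil, tin, brush, dlock from where it was at the start of the episode above 0.025 m).
It fails at once if the case, key, torch or umbrella frame dropped: out of the fingers and faster than 0.8 m/s (about 33 mm of fall) ((linear speed of case above 0.8 m/s and contact force between the fingers and case below 0.01 N) or (linear speed of key above 0.8 m/s and contact force between the fingers and key below 0.01 N) or (linear speed of torch above 0.8 m/s and contact force between the fingers and torch below 0.01 N) or (linear speed of umbrella above 0.8 m/s and contact force between the fingers and umbrella below 0.01 N)).
It also fails if it takes over 102 s, if anything falls off the work surface, if the arm or the gripper's body presses on something with over 40 N, if the wrist force passes 120 N, or if a joint passes its speed limit or range.

## Working session

There is one attempt and no reset: what is moved stays moved. The work goes in short steps, Python scripts to look and compute and a tool call to move; the robot and the scene stay as the last step left them, time stands still between calls to the robot, and variables do not carry over. Pictures are saved under pics/ and viewed, at most 14 in all, crops included, and the job is handed in when it is done.

Besides the shell and the picture viewer there is one more tool, called as name(argument=value, ...), one argument or row to a line, values as JSON. carry_out: Moves the arm, as the interface text tells. Its arguments: {"type":"object","properties":{"claw":{"type":"array","items":{"type":"number"}},"delta_pos":{"type":"array","items":{"type":"array","items":{"type":"number"}}},"angular":{"type":"array","items":{"type":"array","items":{"type":"number"}}},"force":{"type":"number"}},"required":["claw","delta_pos","angular"]}

```bash
mkdir -p pics; cat > h.py <<'E'
import numpy as np, cv2
from cell import arm
def pix(p,c): return np.array([c[0]*640,c[1]*400])
def ray(p,uv,z):
    d=p["T"][:3,:3]@np.linalg.inv(p["mtx"])@np.array([uv[0],uv[1],1.]); o=p["T"][:3,3]
    return o+d*(z-o[2])/d[2]
def proj(p,X):
    c=np.linalg.inv(p["T"])@np.append(X,1); q=p["mtx"]@c[:3]; return q[:2]/q[2]
def save(p,n): cv2.imwrite("pics/"+n+".png",p["frame"][:,:,::-1])
E
python3 - <<'E'
from h import *
np.set_printoptions(precision=3,suppress=True)
s=arm.observe(); print(s)
for n in("scene","side"):
    p=arm.get_image(n); save(p,n+"0"); print(n,p["T"],p["mtx"])
    for l in "bowl case key torch umbrella oil tin brush dlock".split():
        for r in arm.place_of(l,p)[:4]:
            u=pix(p,r["centre"]); print(l,round(r["conf"],2),u,ray(p,u,0))
E
```

```text
{'clock': 0.0, 'joints': array([ 1.015,  0.435,  0.025,  1.574, -0.012,  1.134, -0.075]), 'dq': array([ 0.001, -0.001, -0.002,  0.002, -0.001,  0.001, -0.   ]), 'joint_efforts': array([  0.001, -66.784,   0.985, -31.445,  -0.061,   0.043,   0.   ]), 'position': array([ 0.273, -0.562,  0.226]), 'ee_rot': array([-3.06 , -0.705,  0.001]), 'force': array([ 0.107, -0.155,  0.669]), 'ft_torque': array([ 0.011, -0.049,  0.052]), 'gripper_force': 0.0, 'width': 1.0016822975014408}
scene [[-0.51   0.549 -0.662  1.215]
 [ 0.86   0.32  -0.397  0.413]
 [-0.006 -0.772 -0.636  0.753]
 [ 0.     0.     0.     1.   ]] [[413.063   0.    310.063]
 [  0.    413.063 197.297]
 [  0.      0.      1.   ]]
bowl 0.88 [452.992 223.08 ] [0.332 0.326 0.   ]
bowl 0.68 [320.768 205.   ] [ 0.445 -0.014  0.   ]
key 0.66 [468.992 283.8  ] [0.515 0.414 0.   ]
torch 0.89 [373.824 290.2  ] [0.642 0.235 0.   ]
umbrella 0.84 [220.928 190.92 ] [ 0.537 -0.297  0.   ]
umbrella 0.75 [253.696 130.8  ] [ 0.211 -0.421  0.   ]
oil 0.96 [428.928 299.88 ] [0.605 0.35  0.   ]
tin 0.82 [225.92 237.4 ] [ 0.679 -0.161  0.   ]
brush 0.64
[... 255 characters left out ...]
   0.     1.   ]] [[467.323   0.    311.606]
 [  0.    467.323 196.301]
 [  0.      0.      1.   ]]
bowl 0.74 [327.296 222.12 ] [ 0.456 -0.018  0.   ]
bowl 0.63 [269.632 315.2  ] [0.332 0.32  0.   ]
bowl 0.45 [394.496 167.6  ] [ 0.487 -0.397  0.   ]
case 0.65 [398.208 165.4  ] [ 0.486 -0.418  0.   ]
key 0.46 [184.512 291.6  ] [0.523 0.402 0.   ]
torch 0.79 [210.688 233.6  ] [0.648 0.231 0.   ]
umbrella 0.64 [475.52 199.4 ] [ 0.207 -0.406  0.   ]
umbrella 0.57 [357.376 173.2  ] [ 0.554 -0.284  0.   ]
oil 0.73 [183.808 261.88 ] [0.607 0.344 0.   ]
tin 0.71 [302.976 172.52 ] [ 0.683 -0.166  0.   ]
brush 0.66 [401.6  212.48] [ 0.331 -0.198  0.   ]
dlock 0.76 [228.928 188.52 ] [0.782 0.057 0.   ]
```

View pics/scene0.png

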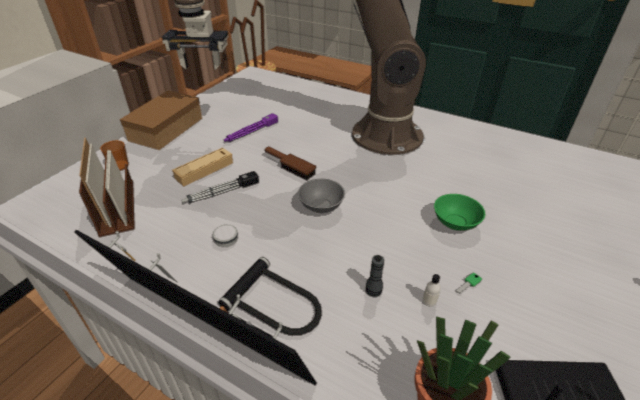

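View pics/side0.png

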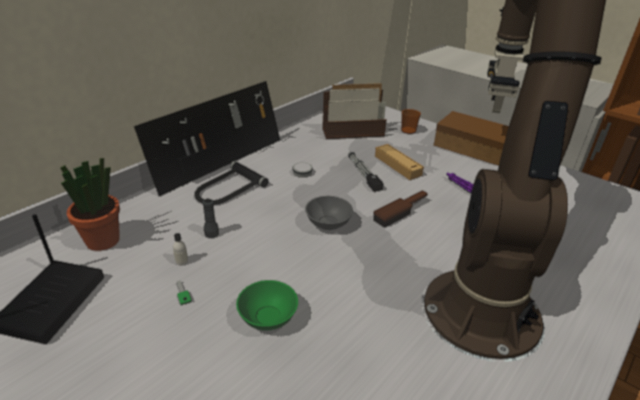

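The scene view shows the grey bowl at (322,198), the bamboo case at (204,166) beside the black umbrella at (220,188), the torch at (374,277) and the key at (469,283). The side view agrees. The green bowl and the purple umbrella are decoys.

```bash
cat >> h.py <<'E'
from scipy.spatial.transform import Rotation as Ro
np.set_printoptions(precision=3,suppress=True)
def go(x,y,z,yaw):
    "yaw: world angle of the closing line (mod pi). Prints turn (rad), then shift (cm) in turned tool axes; tilt residual"
    s=arm.observe(); R=Ro.from_rotvec(s["ee_rot"]).as_matrix()
    cur=np.arctan2(R[1,1],R[0,1]); opts=[]
    for k in(-1,0,1,2):
        d=yaw+k*np.pi-cur; d=(d+np.pi)%(2*np.pi)-np.pi
        opts.append(d)
    print("pos",s["position"],"closing yaw",cur,"zaxis",R[:,2],"q",s["joints"],"w",s["width"],"t",s["clock"],"F",s["force"])
    for d in sorted(set(np.round(opts,3)),key=abs)[:2]:
        # pointing-down tool with given yaw
        a=cur+d; Y=np.array([np.cos(a),np.sin(a),0]); Z=np.array([0,0,-1.]); X=np.cross(Y,Z)
        Rt=np.column_stack([X,Y,Z]); rv=Ro.from_matrix(R.T@Rt).as_rotvec()
        print("turn",rv,"shift cm",100*Rt.T@(np.array([x,y,z])-s["position"]),"q7 now",s["joints"][6])
def outline(p,l,h,n=0):
    r=arm.trace(l,p)
    out=[]
    for q in r[:3]:
        ys,xs=np.nonzero(q["region"]); P=np.array([ray(p,(a,b),h)[:2] for a,b in zip(xs,ys)],np.float32)
        (c,sz,an)=cv2.minAreaRect(P*1000)
        out.append((round(q["conf"],2),np.array(c)/1000,np.array(sz),an, np.median(xs),np.median(ys)))
    return out
E
python3 - <<'E'
from h import *
for n in("scene","side"):
    p=arm.get_image(n)
    for l,h in(("case",.036),("umbrella",.015),("key",.008),("bowl",.05)):
        for o in outline(p,l,h): print(n,l,*o)
p=arm.get_image("wrist"); s=arm.observe(); R=Ro.from_rotvec(s["ee_rot"]).as_matrix()
print("wrist cam in tool",R.T@(p["T"][:3,3]-s["position"]),R.T@p["T"][:3,:3],p["mtx"][0,0])
go(.44,-.30,.30,np.pi/2)
E
```

```text
scene case 0.92 [ 0.501 -0.388] [ 99.355 196.485] 73.83815002441406 202.0 166.0
scene umbrella 0.86 [ 0.54  -0.286] [ 63.627 235.443] 63.4026985168457 225.0 187.0
scene umbrella 0.86 [ 0.216 -0.416] [ 67.795 244.99 ] 78.88613891601562 255.0 126.0
scene umbrella 0.39 [0.61  0.224] [123.625  35.64 ] 20.934444427490234 376.0 277.0
scene key 0.45 [0.523 0.413] [26.102 75.298] 72.61067199707031 470.0 282.0
scene key 0.39 [ 0.32  -0.203] [220.351  80.72 ] 79.17333221435547 295.0 165.0
scene bowl 0.86 [ 0.455 -0.007] [131.51  139.278] 83.21560668945312 322.0 195.0
scene bowl 0.83 [0.337 0.336] [139.184 130.457] 30.25233268737793 459.0 211.5
side case 0.66 [ 0.472 -0.385] [ 97.868 223.738] 73.77527618408203 399.0 162.0
side umbrella 0.95 [ 0.533 -0.296] [ 49.942 248.045] 57.17811965942383 367.0 175.0
side umbrella 0.65 [ 0.277 -0.444] [ 45.111 106.915] 70.06499481201172 461.0 182.0
side umbrella 0.34 [0.513 0.414] [26.181 77.081] 68.04461669921875 182.0 296.0
side key 0.58 [0.52  0.411] [26.303 77.556] 68.04461669921875 182.0 295.0
side bowl 0.84 [0.326 0.329] [129.83  136.693] 74.67037200927734 267.0 304.0
side bowl 0.79 [ 0.441 -0.004] [125.926 148.974] 43.43962097167969 328.0 211.5
wrist cam in tool [ 0.083  0.    -0.156] [[ 0.    -0.953 -0.304]
 [ 1.     0.    -0.   ]
 [ 0.    -0.304  0.953]] 300.97522147662545
pos [ 0.273 -0.562  0.227] closing yaw -1.1180615868589434 zaxis [ 0. -0. -1.] q [ 1.015  0.434  0.025  1.573 -0.012  1.134 -0.075] w 0.9976573255680378 t 1.55 F [-0.257 -0.394 -0.419]
turn [0.    0.    0.453] shift cm [ 16.652 -26.207  -7.327] q7 now -0.07509267564086011
turn [-0.     0.    -2.689] shift cm [-16.663  26.2    -7.327] q7 now -0.07509267564086011
```

```bash
python3 - <<'E'
from h import *
go(.49,-.387,.27,1.29)
E
```

```text
pos [ 0.273 -0.562  0.227] closing yaw -1.1180615868589434 zaxis [ 0. -0. -1.] q [ 1.015  0.434  0.025  1.573 -0.012  1.134 -0.075] w 0.9976573255680378 t 1.55 F [-0.257 -0.394 -0.419]
turn [ 0.    -0.     0.734] shift cm [ 15.95  -22.827  -4.327] q7 now -0.07509267564086011
turn [ 0.     0.    -2.408] shift cm [-15.959  22.82   -4.327] q7 now -0.07509267564086011
```

carry_out(
  claw=[9.1,9.1,9.1,9.1,9.1,9.1,9.1,9.1,9.1,9.1,9.1,9.1,9.1,9.1,9.1,9.1],
  delta_pos=[
    [0,0,-1],
    [0,0,-1],
    [0,0,-1],
    [0,0,-1.3],
    [0,0,0],
    [0,0,0],
    [2,-2.8,0],
    [2,-2.8,0],
    [2,-2.8,0],
    [2,-2.9,0],
    [2,-2.9,0],
    [2,-2.9,0],
    [2,-2.9,0],
    [2,-2.8,0],
    [0,0,0],
    [0,0,0],
  ],
  angular=[
    [0,0,0.12],
    [0,0,0.12],
    [0,0,0.12],
    [0,0,0.12],
    [0,0,0.12],
    [0,0,0.13],
    [0,0,0],
    [0,0,0],
    [0,0,0],
    [0,0,0],
    [0,0,0],
    [0,0,0],
    [0,0,0],
    [0,0,0],
    [0,0,0],
    [0,0,0],
  ],
)

```text
clock: 3.15
position: [0.4904, -0.3858, 0.2696]
ee_rot: [-3.112, 0.431, 0.0]
force: [-0.1, 0.1, -0.7]
width: 0.99
gripper_force: 0.0
```

```bash
python3 - <<'E'
from h import *
p=arm.get_image("wrist"); save(p,"w1")
for l,h in(("case",.036),("umbrella",.02),("bowl",.05),("tin",.02),("brush",.03)):
    for o in outline(p,l,h): print(l,*o)
    for r in arm.place_of(l,p)[:3]:
        u=pix(p,r["centre"]); print("  place",round(r["conf"],2),u,ray(p,u,0))
go(.49,-.387,.27,1.29)
E
```

```text
place 0.72 [331.008 165.92 ] [ 0.483 -0.407  0.   ]
umbrella 0.8 [ 0.536 -0.296] [ 38.727 233.048] 58.10402297973633 240.0 155.0
umbrella 0.64 [ 0.26  -0.435] [ 28.783 160.507] 73.75269317626953 385.0 314.0
  place 0.71 [379.712 305.68 ] [ 0.232 -0.425  0.   ]
  place 0.68 [242.688 148.32 ] [ 0.541 -0.294  0.   ]
bowl 0.65 [ 0.487 -0.025] [132.739  48.824] 81.98367309570312 66.0 244.0
  place 0.75 [ 93.376 257.2  ] [ 0.444 -0.008  0.   ]
tin 0.72 [ 0.679 -0.165] [72.275 62.72 ] 63.780147552490234 103.0 71.0
tin 0.52 [ 0.481 -0.408] [ 57.556 185.884] 73.82555389404297 333.0 163.0
  place 0.92 [112.896  74.48 ] [ 0.678 -0.163  0.   ]
brush 0.41 [ 0.336 -0.203] [ 5.707 65.637] 49.88842010498047 234.0 281.0
pos [ 0.49  -0.387  0.27 ] closing yaw -1.8484682393396457 zaxis [ 0. -0. -1.] q [ 0.509  0.402  0.108  1.519 -0.045  1.223 -1.225] w 0.990284314219104 t 3.7 F [ 0.33  -0.075  0.664]
turn [ 0.    -0.     0.003] shift cm [ 0.051  0.015 -0.023] q7 now -1.2251658314356897
turn [ 0.     0.    -3.138] shift cm [-0.051 -0.015 -0.023] q7 now -1.2251658314356897
```

View pics/w1.png

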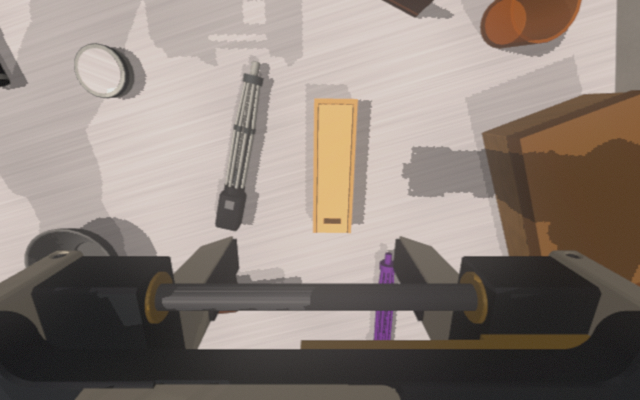

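The wrist view shows the case square with the fingers at (335,165), the umbrella at (240,150), and free space on both sides of the case. I'll go to grasp the case now.

```bash
python3 - <<'E'
from h import *
go(.481,-.408,.01,1.288)
E
```

```text
pos [ 0.49  -0.387  0.27 ] closing yaw -1.8484682393396457 zaxis [ 0. -0. -1.] q [ 0.509  0.402  0.108  1.519 -0.045  1.223 -1.225] w 0.990284314219104 t 3.7 F [ 0.33  -0.075  0.664]
turn [ 0.    -0.     0.005] shift cm [-0.227  2.283 25.977] q7 now -1.2251658314356897
turn [ 0.     0.    -3.136] shift cm [ 0.226 -2.283 25.977] q7 now -1.2251658314356897
```

carry_out(
  claw=[9.1,9.1,9.1,9.1,9.1,9.1,9.1,9.1,9.1,9.1,9.1,9.1,4,4,4,4,4,4],
  delta_pos=[
    [-0.2,1.2,0],
    [0,1.1,0],
    [0,0,3.5],
    [0,0,3.5],
    [0,0,3.5],
    [0,0,3.5],
    [0,0,3.5],
    [0,0,3.5],
    [0,0,2.5],
    [0,0,1.5],
    [0,0,1],
    [0,0,0],
    [0,0,0],
    [0,0,0],
    [0,0,0],
    [0,0,0],
    [0,0,0],
    [0,0,0],
  ],
  angular=[
    [0,0,0],
    [0,0,0],
    [0,0,0],
    [0,0,0],
    [0,0,0],
    [0,0,0],
    [0,0,0],
    [0,0,0],
    [0,0,0],
    [0,0,0],
    [0,0,0],
    [0,0,0],
    [0,0,0],
    [0,0,0],
    [0,0,0],
    [0,0,0],
    [0,0,0],
    [0,0,0],
  ],
  force=20,
)

```text
clock: 5.5
position: [0.4817, -0.4082, 0.0101]
ee_rot: [3.111, -0.434, 0.001]
force: [-0.1, -0.1, 4.2]
width: 0.587
gripper_force: 20.0
```

```bash
python3 - <<'E'
from h import *
go(.452,.176,.13,np.pi/2)
E
```

```text
pos [ 0.482 -0.408  0.01 ] closing yaw -1.8481180545625515 zaxis [ 0. -0. -1.] q [ 0.567  0.681  0.076  1.758 -0.074  0.705 -1.165] w 0.5866820186922165 t 5.5 F [-0.076 -0.113  4.192]
turn [ 0.    -0.    -0.277] shift cm [ -2.989 -58.416 -11.987] q7 now -1.1646572592920665
turn [-0.001 -0.     2.864] shift cm [  2.955  58.418 -11.987] q7 now -1.1646572592920665
```

carry_out(
  claw=[4,4,4,4,4,4,4,4,4,4,4,4,4,4,4,4,4,4,4,4],
  delta_pos=[
    [0,0,-1],
    [0,0,-3],
    [0,0,-4],
    [0,0,-4],
    [-0.5,0,-4],
    [-0.5,0,-1],
    [-0.5,-4,0],
    [-0.5,-4.5,0],
    [-0.5,-4.5,0],
    [-0.5,-4.5,0],
    [0,-4.5,0],
    [0,-4.5,0],
    [0,-4.5,0],
    [0,-4.5,0],
    [0,-4.5,0],
    [0,-4.5,0],
    [0,-4.5,0],
    [0,-4.5,0],
    [0,-4.5,0],
    [0,-1,0],
  ],
  angular=[
    [0,0,0],
    [0,0,0],
    [0,0,-0.09],
    [0,0,-0.09],
    [0,0,-0.1],
    [0,0,0],
    [0,0,0],
    [0,0,0],
    [0,0,0],
    [0,0,0],
    [0,0,0],
    [0,0,0],
    [0,0,0],
    [0,0,0],
    [0,0,0],
    [0,0,0],
    [0,0,0],
    [0,0,0],
    [0,0,0],
    [0,0,0],
  ],
)

```text
clock: 7.5
position: [0.4486, 0.1878, 0.1795]
ee_rot: [-3.139, -0.012, 0.001]
force: [0.3, 0.3, -2.2]
width: 0.589
gripper_force: 20.0
```

```bash
python3 - <<'E'
from h import *
p=arm.get_image("wrist"); save(p,"w2")
for l,h in(("bowl",.05),("case",.036),("key",.008),("torch",.11)):
    for o in outline(p,l,h): print(l,*o)
    for r in arm.place_of(l,p)[:3]:
        u=pix(p,r["centre"]); print("  place",round(r["conf"],2),u,ray(p,u,0))
go(.452,.176,.01,np.pi/2)
E
```

```text
bowl 0.87 [ 0.449 -0.01 ] [127.578 126.098] 33.02824401855469 516.0 189.0
bowl 0.74 [0.386 0.324] [17.459 83.926] 0.5507079362869263 187.0 250.0
  place 0.88 [491.072 180.2  ] [ 0.45  -0.013  0.   ]
case 0.79 [0.405 0.188] [296.122 123.894] 0.2762349843978882 316.0 188.0
  place 0.9 [316.416 239.68 ] [0.374 0.186 0.   ]
key 0.86 [0.52  0.407] [28.781 74.505] 67.31977081298828 107.0 124.0
  place 0.66 [115.072 112.   ] [0.522 0.404 0.   ]
torch 0.52 [0.594 0.218] [ 2.822 14.291] 0.43175965547561646 271.0 2.0
pos [0.45  0.181 0.18 ] closing yaw -1.57034448496012 zaxis [-0. -0. -1.] q [-0.28   0.277 -0.261  1.95   0.089  0.926 -2.155] w 0.5889303482963979 t 7.95 F [ 0.306  0.052 -2.542]
turn [ 0.  0. -0.] shift cm [ 0.191  0.493 16.969] q7 now -2.155310085398325
turn [-0.     0.001 -3.141] shift cm [-0.191 -0.493 16.969] q7 now -2.155310085398325
```

View pics/w2.png

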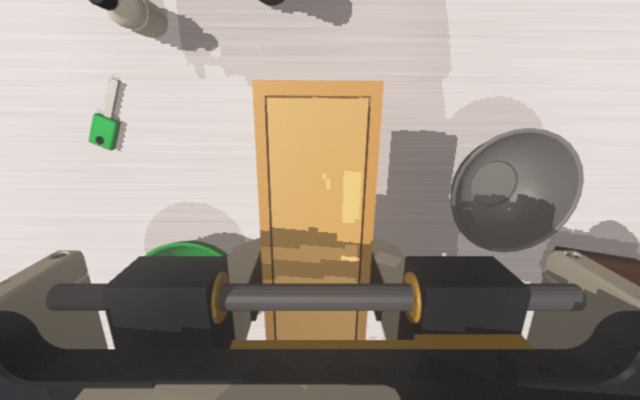

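The wrist view shows the grey bowl rim centred at (516,189), which puts the bowl at about (0.450, -0.011). The case is held straight above its place, so it only needs to go down.

carry_out(
  claw=[4,4,4,4,4,4,4,4,7.5,7.5,7.5,7.5,7.5,7.5,7.5,7.5,7.5,7.5,7.5],
  delta_pos=[
    [0,0,3.5],
    [0,0,3.5],
    [0,0,3.5],
    [0,0,3],
    [0,0,2],
    [0,0,1],
    [0,0,0.4],
    [0,0,0],
    [0,0,0],
    [0,0,0],
    [0,0,0],
    [0,0,-2],
    [0,0,-4],
    [0,0,-4],
    [0,0,-4],
    [0,0,-4],
    [0,0,-2],
    [0,0,0],
    [0,0,0],
  ],
  angular=[
    [0,0,0],
    [0,0,0],
    [0,0,0],
    [0,0,0],
    [0,0,0],
    [0,0,0],
    [0,0,0],
    [0,0,0],
    [0,0,0],
    [0,0,0],
    [0,0,0],
    [0,0,0],
    [0,0,0],
    [0,0,0],
    [0,0,0],
    [0,0,0],
    [0,0,0],
    [0,0,0],
    [0,0,0],
  ],
)

```text
clock: 9.85
position: [0.4499, 0.1822, 0.211]
ee_rot: [-3.141, -0.004, -0.002]
force: [-0.2, 0.1, -0.3]
width: 0.815
gripper_force: 0.0
```

```bash
python3 - <<'E'
from h import *
p=arm.get_image("wrist"); save(p,"w3")
for l,h in(("bowl",.05),("case",.036),("key",.008)):
    for o in outline(p,l,h): print(l,*o)
    for r in arm.place_of(l,p)[:3]:
        u=pix(p,r["centre"]); print("  place",round(r["conf"],2),u,ray(p,u,0))
# key: head(green) centroid
r=arm.trace("key",p)[0]["region"]; f=p["frame"].astype(int); g=r&(f[...,1]>f[...,0]+40)
m=lambda k:ray(p,np.array(np.nonzero(k))[::-1].mean(1),.008)
a,b=m(g),m(r&~g); d=b-a; print("head",a,"blade",b,"ang",np.arctan2(d[1],d[0]))
yk=np.arctan2(d[1],d[0])
go(a[0],a[1],.15,yk+np.pi/2)
E
```

```text
bowl 0.95 [0.376 0.333] [86.609 44.985] 76.61576080322266 188.0 245.0
bowl 0.63 [ 0.449 -0.01 ] [128.089 125.44 ] 62.013240814208984 492.0 182.0
  place 0.91 [470.016 177.4  ] [ 0.446 -0.011  0.   ]
  place 0.83 [206.976 262.2  ] [0.326 0.331 0.   ]
case 0.84 [0.453 0.182] [ 55.869 179.477] 89.56442260742188 316.0 169.0
  place 0.65 [315.904 170.32 ] [0.455 0.182 0.   ]
key 0.67 [0.52  0.407] [28.699 74.379] 67.65550994873047 120.0 125.0
  place 0.77 [124.608 110.48 ] [0.525 0.406 0.   ]
head [0.503 0.416 0.008] blade [0.524 0.404 0.008] ang -0.4898161331310115
pos [0.45  0.182 0.21 ] closing yaw -1.5679828412002796 zaxis [-0.001 -0.    -1.   ] q [-0.269  0.245 -0.274  1.908  0.078  1.    -2.145] w 0.816602278281357 t 10.25 F [-0.337 -0.477 -0.512]
turn [0.001 0.001 0.493] shift cm [ -6.309 -23.105   6.015] q7 now -2.1446352045965362
turn [-0.001  0.001 -2.649] shift cm [ 6.299 23.108  6.015] q7 now -2.1446352045965362
```

```bash
python3 - <<'E'
from h import *
go(.502,.415,.004,1.181)
E
```

```text
pos [0.45  0.182 0.21 ] closing yaw -1.5679828412002796 zaxis [-0.001 -0.    -1.   ] q [-0.269  0.245 -0.274  1.908  0.078  1.    -2.145] w 0.816602278281357 t 10.25 F [-0.337 -0.477 -0.512]
turn [0.001 0.001 0.393] shift cm [ -4.016 -23.519  20.615] q7 now -2.1446352045965362
turn [-0.001  0.001 -2.749] shift cm [ 4.007 23.52  20.615] q7 now -2.1446352045965362
```

carry_out(
  claw=[6,6,6,6,6,6,6,6,6,6,6,6,6,6],
  delta_pos=[
    [0,0,0],
    [0,0,0],
    [0,0,0],
    [0,0,0],
    [-0.6,-3.5,0],
    [-0.6,-3.5,0],
    [-0.6,-3.5,0],
    [-0.6,-3.5,2],
    [-0.6,-3.5,2],
    [-0.6,-3.5,2],
    [-0.4,-2.5,2],
    [0,0,2],
    [0,0,0],
    [0,0,0],
  ],
  angular=[
    [0,0,0.1],
    [0,0,0.1],
    [0,0,0.1],
    [0,0,0.093],
    [0,0,0],
    [0,0,0],
    [0,0,0],
    [0,0,0],
    [0,0,0],
    [0,0,0],
    [0,0,0],
    [0,0,0],
    [0,0,0],
    [0,0,0],
  ],
)

```text
clock: 11.65
position: [0.5023, 0.4141, 0.1105]
ee_rot: [3.08, -0.61, -0.001]
force: [-0.0, 0.1, 0.4]
width: 0.657
gripper_force: 0.0
```

```bash
python3 - <<'E'
from h import *
p=arm.get_image("wrist"); save(p,"w4")
for o in outline(p,"key",.007): print(*o)
print(proj(p,[.502,.415,.008]),proj(p,[.520,.407,.008]))
go(.502,.415,.004,1.181)
E
```

```text
0.87 [0.52 0.41] [25.088 72.965] 68.23686218261719 312.0 194.0
[314.387 201.309] [314.981 180.1  ]
pos [0.503 0.414 0.112] closing yaw -1.96219231851765 zaxis [ 0.001  0.001 -1.   ] q [-0.781  0.581  0.014  1.631 -0.01   0.928 -2.725] w 0.6535796175416067 t 11.75 F [-0.236 -1.19   0.378]
turn [-0.001 -0.001 -0.002] shift cm [-0.129 -0.006 10.799] q7 now -2.7250360561722027
turn [-0.001  0.002  3.14 ] shift cm [ 0.129  0.006 10.799] q7 now -2.7250360561722027
```

View pics/w4.png

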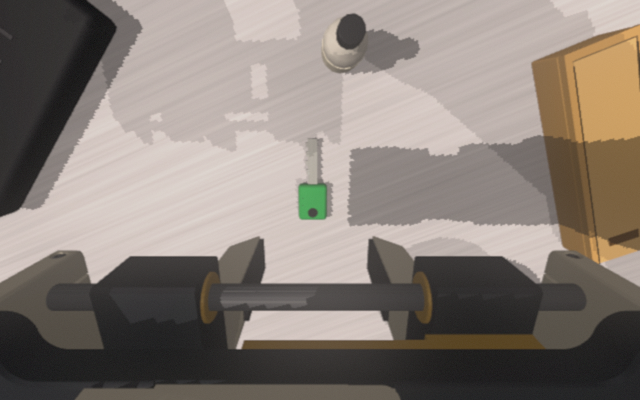

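The wrist view shows the key head at (313,201) and the blade above it, where I expected them. Joint 7 is close to its limit, so I'll turn the gripper half round before grasping.

carry_out(
  claw=[6,6,6,6,6,6,6,6,6,6,6,6,6,6,6,6,6,6,6,6],
  delta_pos=[
    [0,0,0],
    [0,0,0],
    [0,0,0],
    [0,0,0],
    [0,0,0],
    [0,0,0],
    [0,0,0],
    [0,0,0],
    [0,0,0],
    [0,0,0],
    [0,0,0],
    [0,0,0],
    [0,0,0],
    [0,0,0],
    [0,0,0],
    [0,0,0],
    [0,0,0],
    [0,0,0],
    [0,0,0],
    [0,0,0],
  ],
  angular=[
    [0,0,-0.14],
    [0,0,-0.149],
    [0,0,-0.149],
    [0,0,-0.149],
    [0,0,-0.149],
    [0,0,-0.149],
    [0,0,-0.149],
    [0,0,-0.149],
    [0,0,-0.149],
    [0,0,-0.149],
    [0,0,-0.149],
    [0,0,-0.149],
    [0,0,-0.149],
    [0,0,-0.149],
    [0,0,-0.149],
    [0,0,-0.149],
    [0,0,-0.149],
    [0,0,-0.149],
    [0,0,-0.149],
    [0,0,-0.149],
  ],
)

```text
clock: 13.75
position: [0.5037, 0.4141, 0.1124]
ee_rot: [0.862, 3.018, 0.002]
force: [-0.1, -0.5, 0.0]
width: 0.654
gripper_force: 0.0
```

```bash
python3 - <<'E'
from h import *
go(.502,.416,.004,1.185)
E
```

```text
pos [0.504 0.414 0.112] closing yaw 1.0141343433576568 zaxis [ 0.003  0.    -1.   ] q [-0.316  0.699 -0.734  1.586  0.519  1.058 -0.178] w 0.6543713730240348 t 13.75 F [-0.125 -0.471  0.045]
turn [ 0.001  0.002 -0.171] shift cm [ 0.226  0.117 10.836] q7 now -0.1782467963082625
turn [ 0.003 -0.002  2.971] shift cm [-0.226 -0.117 10.836] q7 now -0.1782467963082625
```

carry_out(
  claw=[6,6,6,6,6,6,6,6,2,2,2,2,2,2,2,2],
  delta_pos=[
    [0,0,0],
    [0,0,0],
    [0.2,0.1,2],
    [0,0,3],
    [0,0,3],
    [0,0,1.8],
    [0,0,1],
    [0,0,0],
    [0,0,0],
    [0,0,0],
    [0,0,0],
    [0,0,0],
    [0,0,0],
    [0,0,-1],
    [0,0,-2],
    [0,0,0],
  ],
  angular=[
    [0,0,-0.086],
    [0,0,-0.085],
    [0,0,0],
    [0,0,0],
    [0,0,0],
    [0,0,0],
    [0,0,0],
    [0,0,0],
    [0,0,0],
    [0,0,0],
    [0,0,0],
    [0,0,0],
    [0,0,0],
    [0,0,0],
    [0,0,0],
    [0,0,0],
  ],
  force=10,
)

```text
clock: 15.35
position: [0.5018, 0.4182, 0.0358]
ee_rot: [0.608, 3.08, 0.006]
force: [-0.2, 0.3, -0.0]
width: 0.282
gripper_force: 10.0
```

```bash
python3 - <<'E'
from h import *
go(.432,.182,.15,np.pi/2)
E
```

```text
pos [0.502 0.418 0.036] closing yaw 1.1809847105158153 zaxis [ 0.003  0.003 -1.   ] q [-0.328  0.794 -0.723  1.641  0.621  0.945 -0.096] w 0.28171129672597384 t 15.35 F [-0.173  0.346 -0.022]
turn [ 0.004  0.002 -0.39 ] shift cm [  6.98  -23.615 -11.424] q7 now -0.09604252184033395
turn [ 0.003 -0.005  2.752] shift cm [ -6.97   23.618 -11.424] q7 now -0.09604252184033395
```

carry_out(
  claw=[2,2,2,2,2,2,2,2,2,2,2,2,2,2],
  delta_pos=[
    [0,0,-2],
    [0,0,-2.5],
    [0,0,-2.5],
    [0,0,-2],
    [1,-3.4,0],
    [1,-3.4,0],
    [1,-3.4,0],
    [1,-3.4,0],
    [1,-3.4,0],
    [1,-3.4,0],
    [1,-3.2,0],
    [0,0,0],
    [0,0,0],
    [0,0,0],
  ],
  angular=[
    [0.004,0.002,-0.1],
    [0,0,-0.1],
    [0,0,-0.1],
    [0,0,-0.09],
    [0,0,0],
    [0,0,0],
    [0,0,0],
    [0,0,0],
    [0,0,0],
    [0,0,0],
    [0,0,0],
    [0,0,0],
    [0,0,0],
    [0,0,0],
  ],
)

```text
clock: 16.75
position: [0.4315, 0.1819, 0.124]
ee_rot: [0.001, -3.139, 0.003]
force: [-0.5, 0.0, -0.2]
width: 0.282
gripper_force: 10.0
```

```bash
python3 - <<'E'
from h import *
p=arm.get_image("wrist"); save(p,"w5")
for l,h in (("key",.12),("case",.036)):
    for o in outline(p,l,h): print(l,*o)
p=arm.get_image("side")
for l,h in (("key",.10),("case",.036)):
    for o in outline(p,l,h): print(l,*o)
go(.432,.182,.042,np.pi/2)
E
```

```text
key 0.94 [0.455 0.182] [77.632 26.919] 0.5798206329345703 316.0 258.0
case 0.58 [0.451 0.182] [ 53.636 179.853] 89.63641357421875 316.0 175.0
key 0.53 [0.454 0.149] [21.612 40.259] 45.00925064086914 284.0 220.0
case 0.55 [0.443 0.192] [ 81.718 205.066] 89.05403900146484 277.0 253.0
case 0.4 [ 0.453 -0.019] [128.72  151.906] 43.21371078491211 329.0 211.0
pos [0.431 0.181 0.124] closing yaw 1.5719956557735404 zaxis [-0.003 -0.003 -1.   ] q [ 0.237  0.499 -0.995  2.011  0.53   0.919  0.532] w 0.2802275138066334 t 17.05 F [0.274 0.338 0.007]
turn [-0.003 -0.003  0.001] shift cm [-0.092  0.055  8.164] q7 now 0.5322813809287624
turn [ 0.005 -0.004 -3.14 ] shift cm [ 0.092 -0.055  8.164] q7 now 0.5322813809287624
```

View pics/w5.png

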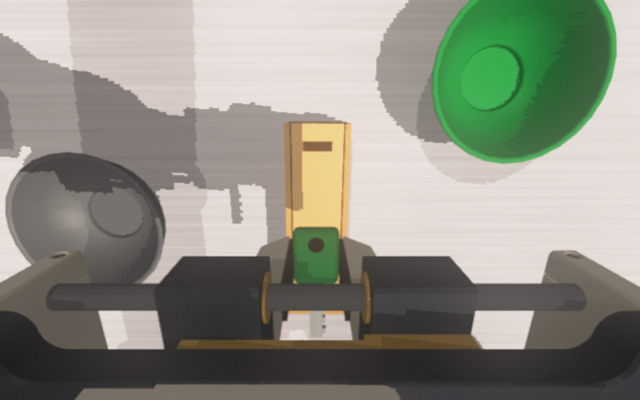

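The key is held straight over the lid, with its head at (316,255). I'll set it down now.

carry_out(
  claw=[2,2,2,2,2,2,2,5,5,5,5,5,5,5,5,5,5,5],
  delta_pos=[
    [-0.1,0,2.5],
    [0,0,2.5],
    [0,0,1.5],
    [0,0,1],
    [0,0,0.5],
    [0,0,0.2],
    [0,0,0],
    [0,0,0],
    [0,0,0],
    [0,0,0],
    [0,0,-1],
    [0,0,-3],
    [0,0,-4],
    [0,0,-4],
    [0,0,-4],
    [0,0,-4],
    [0,0,0],
    [0,0,0],
  ],
  angular=[
    [-0.003,-0.003,0],
    [0,0,0],
    [0,0,0],
    [0,0,0],
    [0,0,0],
    [0,0,0],
    [0,0,0],
    [0,0,0],
    [0,0,0],
    [0,0,0],
    [0,0,0],
    [0,0,0],
    [0,0,0],
    [0,0,0],
    [0,0,0],
    [0,0,0],
    [0,0,0],
    [0,0,0],
  ],
)

```text
clock: 18.85
position: [0.4323, 0.1808, 0.2429]
ee_rot: [0.0, 3.14, -0.0]
force: [-0.5, -0.1, -0.3]
width: 0.546
gripper_force: 0.0
```

```bash
python3 - <<'E'
from h import *
p=arm.get_image("wrist"); save(p,"w6")
for l,h in (("key",.044),("case",.036),("bowl",.05)):
    for o in outline(p,l,h): print(l,*o)
for n in ("scene","side"):
    p=arm.get_image(n)
    for r in arm.place_of("torch",p)[:2]: u=pix(p,r["centre"]); print(n,r["conf"],ray(p,u,0))
    for l,h in (("key",.044),("torch",.05)):
        for o in outline(p,l,h): print(l,*o)
go(.645,.233,.2,0)
E
```

```text
key 0.58 [0.452 0.181] [23.996 72.796] 89.4480209350586 316.0 179.0
case 0.92 [0.452 0.182] [ 54.085 180.024] 89.63057708740234 317.5 185.0
bowl 0.81 [ 0.446 -0.011] [124.958 126.506] 40.96564483642578 156.0 186.0
bowl 0.59 [0.328 0.327] [126.994 126.789] 89.78913879394531 452.0 79.0
scene 0.97 [0.642 0.235 0.   ]
key 0.65 [0.455 0.184] [27.932 78.848] 89.33475494384766 387.0 218.0
torch 0.64 [0.641 0.233] [116.858  33.849] 21.163543701171875 376.0 279.0
side 0.62 [0.662 0.224 0.   ]
key 0.74 [0.451 0.181] [30.419 74.449] 87.78163146972656 280.0 247.0
pos [0.432 0.181 0.242] closing yaw 1.5710584724492394 zaxis [-0.001 -0.    -1.   ] q [ 0.369  0.361 -1.115  1.856  0.355  1.146  0.701] w 0.5461359218659917 t 19.45 F [-0.23  -0.178  0.144]
turn [ 0.    -0.001 -1.571] shift cm [ -5.218 -21.304   4.152] q7 now 0.7005796264216106
turn [-0.001 -0.     1.571] shift cm [ 5.227 21.302  4.152] q7 now 0.7005796264216106
```

View pics/w6.png

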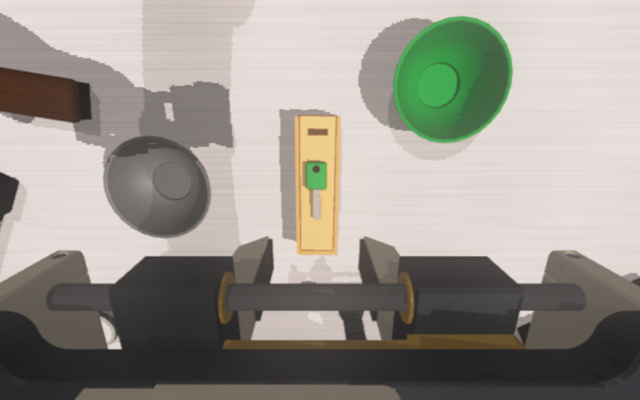

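The wrist view shows the key lying flat on the middle of the lid at (316,185), with the case and bowl in place. Next is the torch.

carry_out(
  claw=[6,6,6,6,6,6,6,6,6,6,6,6,6,6,6,6,6,6,6,6],
  delta_pos=[
    [0,0,0],
    [0,0,0],
    [0,0,0],
    [0,0,0],
    [0,0,0],
    [0,0,0],
    [0,0,0],
    [0,0,0],
    [0,0,0],
    [0,0,0],
    [0,0,0],
    [0.8,3.5,0],
    [0.8,3.5,0],
    [0.9,3.5,0],
    [0.9,3.5,0],
    [0.9,3.5,0],
    [0.9,3.5,2],
    [0,0,1],
    [0,0,0],
    [0,0,0],
  ],
  angular=[
    [0,0,0.141],
    [0,0,0.143],
    [0,0,0.143],
    [0,0,0.143],
    [0,0,0.143],
    [0,0,0.143],
    [0,0,0.143],
    [0,0,0.143],
    [0,0,0.143],
    [0,0,0.143],
    [0,0,0.143],
    [0,0,0],
    [0,0,0],
    [0,0,0],
    [0,0,0],
    [0,0,0],
    [0,0,0],
    [0,0,0],
    [0,0,0],
    [0,0,0],
  ],
)

```text
clock: 21.45
position: [0.6412, 0.2329, 0.2118]
ee_rot: [-2.22, -2.222, 0.001]
force: [-0.4, 0.6, 0.2]
width: 0.655
gripper_force: 0.0
```

```bash
python3 - <<'E'
from h import *
p=arm.get_image("wrist"); save(p,"w7")
for r in arm.place_of("torch",p)[:2]: u=pix(p,r["centre"]); print(r["conf"],u,ray(p,u,0))
for o in outline(p,"torch",.11): print("torch",*o)
print(proj(p,[.643,.234,0]),proj(p,[.643,.234,.11]))
go(.643,.234,.06,0)
E
```

```text
0.61 [314.304 175.8  ] [0.639 0.23  0.   ]
torch 0.79 [0.641 0.247] [28.244 47.585] 0.08646237850189209 316.0 185.0
[317.341 172.794] [317.838 199.309]
pos [0.642 0.233 0.213] closing yaw 0.0002964670985063028 zaxis [ 0.001  0.    -1.   ] q [-0.044  0.625 -0.649  1.393  0.383  1.249 -0.721] w 0.6565231783072081 t 21.6 F [-0.27   0.497  0.588]
turn [ 0.001 -0.     0.   ] shift cm [ 0.12   0.12  15.309] q7 now -0.7211704980207025
turn [ 0.     0.002 -3.141] shift cm [-0.12  -0.12  15.309] q7 now -0.7211704980207025
```

View pics/w7.png

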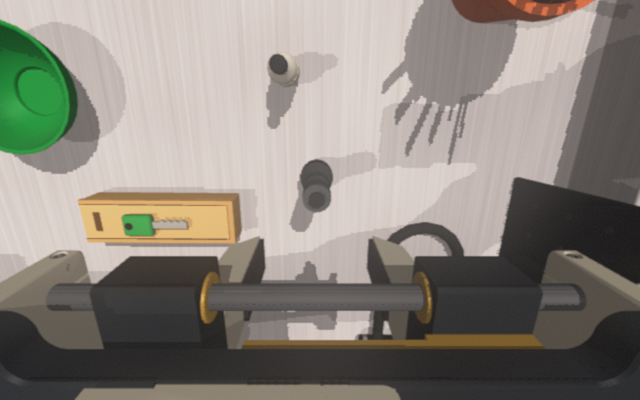

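The wrist view shows the torch top at (316,196) and its foot at (316,175), between the fingers. I'll descend and grip.

carry_out(
  claw=[6,6,6,6,6,6,6,2,2,2,2,2,2,2,2],
  delta_pos=[
    [0.2,-0.1,3],
    [0,0,3.5],
    [0,0,3.5],
    [0,0,3],
    [0,0,1.5],
    [0,0,0.8],
    [0,0,0],
    [0,0,0],
    [0,0,0],
    [0,0,0],
    [0,0,0],
    [0,0,0],
    [0,0,0],
    [0,0,0],
    [0,0,0],
  ],
  angular=[
    [0,0,0],
    [0,0,0],
    [0,0,0],
    [0,0,0],
    [0,0,0],
    [0,0,0],
    [0,0,0],
    [0,0,0],
    [0,0,0],
    [0,0,0],
    [0,0,0],
    [0,0,0],
    [0,0,0],
    [0,0,0],
    [0,0,0],
  ],
  force=18,
)

```text
clock: 23.1
position: [0.6413, 0.2347, 0.059]
ee_rot: [2.221, 2.221, 0.0]
force: [-0.6, 0.4, 4.2]
width: 0.29
gripper_force: 18.0
```

```bash
python3 - <<'E'
from h import *
go(.450,.104,.2,0)
E
```

```text
pos [0.641 0.235 0.059] closing yaw -0.00016448636459326444 zaxis [ 0.  0. -1.] q [-0.073  0.765 -0.59   1.546  0.483  0.979 -0.808] w 0.28964130112818864 t 23.1 F [-0.617  0.43   4.193]
turn [ 0. -0.  0.] shift cm [-13.074 -19.125 -14.104] q7 now -0.8077340538375978
turn [-0.    -0.     3.141] shift cm [ 13.063  19.133 -14.104] q7 now -0.8077340538375978
```

carry_out(
  claw=[2,2,2,2,2,2,2,2,2,2,2,2,2],
  delta_pos=[
    [0,0,-1],
    [0,0,-3],
    [0,0,-4],
    [0,0,-4],
    [-2.2,-3.1,0],
    [-2.2,-3.2,0],
    [-2.2,-3.2,0],
    [-2.2,-3.2,0],
    [-2.2,-3.2,0],
    [-2.1,-3.2,0],
    [0,0,0],
    [0,0,0],
    [0,0,0],
  ],
  angular=[
    [0,0,0],
    [0,0,0],
    [0,0,0],
    [0,0,0],
    [0,0,0],
    [0,0,0],
    [0,0,0],
    [0,0,0],
    [0,0,0],
    [0,0,0],
    [0,0,0],
    [0,0,0],
    [0,0,0],
  ],
)

```text
clock: 24.4
position: [0.451, 0.1043, 0.1792]
ee_rot: [2.221, 2.221, 0.002]
force: [0.5, -0.4, -0.9]
width: 0.29
gripper_force: 18.0
```

```bash
python3 - <<'E'
from h import *
zb=arm.observe()["position"][2]-.059
for n in("wrist","scene","side"):
    p=arm.get_image(n); save(p,"t_"+n)
    for r in arm.place_of("torch",p)[:2]: u=pix(p,r["centre"]); print(n,r["conf"],u,ray(p,u,zb))
go(.449,.1045,.06,0)
E
```

```text
wrist 0.57 [313.472 219.88 ] [0.449 0.102 0.12 ]
scene 0.84 [361.984 185.08 ] [0.45  0.106 0.12 ]
scene 0.68 [273.024 302.12 ] [0.852 0.114 0.12 ]
side 0.93 [299.328 201.28 ] [0.462 0.089 0.12 ]
side 0.28 [227.328 189.32 ] [0.632 0.176 0.12 ]
pos [0.45  0.104 0.179] closing yaw 0.0005502506913732891 zaxis [-0.001  0.    -1.   ] q [ 0.267  0.319 -0.749  1.973  0.265  0.949 -0.612] w 0.29028679999554846 t 24.7 F [ 0.22  -0.518 -0.831]
turn [-0.001 -0.     0.001] shift cm [ 0.032 -0.127 11.853] q7 now -0.6121916783930132
turn [ 0.001 -0.001 -3.141] shift cm [-0.032  0.127 11.853] q7 now -0.6121916783930132
```

View pics/t_side.png

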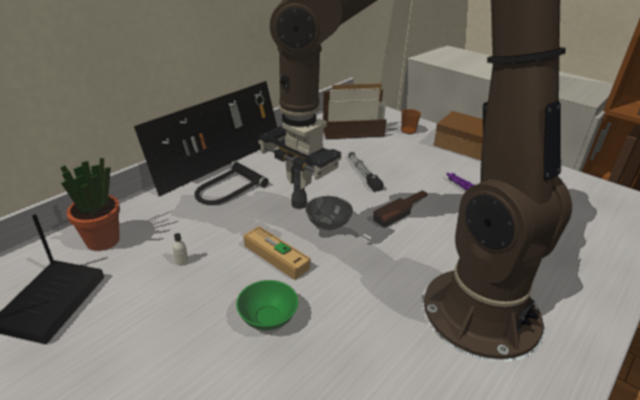

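The side view shows the torch upright in the gripper at (300,195), above the gap between bowl and case. I'll lower it.

carry_out(
  claw=[2,2,2,2,2,2,2,2,6,6,6,6,6,6,6,6,6,6],
  delta_pos=[
    [0,-0.1,3],
    [0,0,3],
    [0,0,3],
    [0,0,1.5],
    [0,0,0.8],
    [0,0,0.4],
    [0,0,0.2],
    [0,0,0],
    [0,0,0],
    [0,0,0],
    [0,0,0],
    [0,0,0],
    [0,0,-2],
    [0,0,-4],
    [0,0,-4],
    [0,0,-4],
    [0,0,-4],
    [0,0,0],
  ],
  angular=[
    [0,0,0],
    [0,0,0],
    [0,0,0],
    [0,0,0],
    [0,0,0],
    [0,0,0],
    [0,0,0],
    [0,0,0],
    [0,0,0],
    [0,0,0],
    [0,0,0],
    [0,0,0],
    [0,0,0],
    [0,0,0],
    [0,0,0],
    [0,0,0],
    [0,0,0],
    [0,0,0],
  ],
)

```text
clock: 26.5
position: [0.4515, 0.105, 0.2446]
ee_rot: [2.218, 2.218, 0.01]
force: [0.3, 0.3, -0.3]
width: 0.652
gripper_force: 0.0
```

```bash
python3 - <<'E'
from h import *
for n in("wrist","scene","side"):
    p=arm.get_image(n); save(p,"u_"+n)
    for l in("torch","umbrella","bowl","case"):
        for r in arm.place_of(l,p)[:2]: u=pix(p,r["centre"]); print(n,l,round(r["conf"],2),ray(p,u,0))
go(.539,-.295,.25,1.01)
E
```

```text
wrist torch 0.82 [0.445 0.102 0.   ]
wrist bowl 0.97 [ 0.448 -0.009  0.   ]
wrist case 0.96 [0.448 0.181 0.   ]
scene torch 0.64 [0.441 0.103 0.   ]
scene umbrella 0.85 [ 0.216 -0.414  0.   ]
scene umbrella 0.63 [ 0.536 -0.298  0.   ]
scene bowl 0.95 [ 0.441 -0.011  0.   ]
scene bowl 0.81 [0.333 0.32  0.   ]
scene case 0.73 [0.458 0.181 0.   ]
side torch 0.64 [0.461 0.098 0.   ]
side umbrella 0.61 [ 0.222 -0.424  0.   ]
side umbrella 0.55 [ 0.544 -0.294  0.   ]
side bowl 0.82 [ 0.455 -0.015  0.   ]
side bowl 0.63 [0.331 0.325 0.   ]
side case 0.67 [ 0.463  0.175 -0.   ]
pos [0.449 0.104 0.24 ] closing yaw -5.2341636565034136e-05 zaxis [-0. -0. -1.] q [ 0.317  0.247 -0.784  1.888  0.197  1.085 -0.544] w 0.653143225444672 t 27.25 F [-0.208 -0.289 -0.165]
turn [-0.   -0.   -1.01] shift cm [-28.826 -28.975  -1.042] q7 now -0.5444391797606246
turn [-0.     0.001  2.132] shift cm [28.837 28.963 -1.042] q7 now -0.5444391797606246
```

carry_out(
  claw=[6,6,6,6,6,6,6,6,6,6,6,6,6,6,6,6,6,6,6],
  delta_pos=[
    [0,0,0],
    [0,0,0],
    [0,0,0],
    [0,0,0],
    [0,0,0],
    [0,0,0],
    [0,0,0],
    [-2.8,-2.8,0],
    [-2.9,-2.9,0],
    [-2.9,-2.9,0],
    [-2.9,-2.9,0],
    [-2.9,-2.9,0],
    [-2.9,-2.9,0],
    [-2.9,-2.9,0],
    [-2.9,-2.9,0],
    [-2.9,-2.9,0],
    [-2.8,-2.9,0],
    [0,0,0],
    [0,0,0],
  ],
  angular=[
    [0,0,-0.144],
    [0,0,-0.144],
    [0,0,-0.144],
    [0,0,-0.144],
    [0,0,-0.144],
    [0,0,-0.145],
    [0,0,-0.145],
    [0,0,0],
    [0,0,0],
    [0,0,0],
    [0,0,0],
    [0,0,0],
    [0,0,0],
    [0,0,0],
    [0,0,0],
    [0,0,0],
    [0,0,0],
    [0,0,0],
    [0,0,0],
  ],
)

```text
clock: 29.15
position: [0.539, -0.295, 0.2391]
ee_rot: [-0.872, -3.017, -0.001]
force: [0.2, 1.4, -0.5]
width: 0.65
gripper_force: 0.0
```

```bash
python3 - <<'E'
from h import *
p=arm.get_image("wrist"); save(p,"w8")
for r in arm.place_of("umbrella",p)[:2]: u=pix(p,r["centre"]); print(r["conf"],u,ray(p,u,0))
for o in outline(p,"umbrella",.02): print(*o)
go(.538,-.295,.008,1.014)
E
```

```text
0.67 [318.272 167.6  ] [ 0.539 -0.291  0.   ]
0.83 [ 0.537 -0.294] [ 35.351 228.206] 58.95994186401367 317.0 148.0
0.65 [ 0.281 -0.439] [ 33.336 110.662] 73.75146484375 84.0 41.0
pos [ 0.539 -0.293  0.24 ] closing yaw 1.0118842573317932 zaxis [-0.  0. -1.] q [ 0.945  0.536 -0.823  1.534  0.405  1.25   1.074] w 0.6554498876543312 t 29.3 F [-0.069  0.38  -0.802]
turn [ 0.    -0.    -0.002] shift cm [-0.008 -0.268 23.194] q7 now 1.0742875766155122
turn [-0.    -0.     3.139] shift cm [ 0.008  0.268 23.194] q7 now 1.0742875766155122
```

View pics/w8.png

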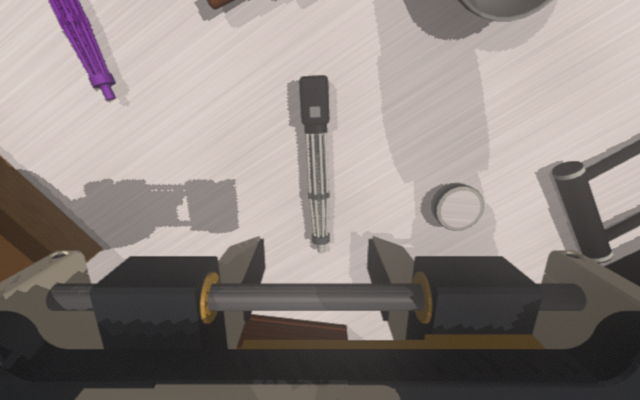

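The wrist view shows the black umbrella frame lined up between the fingers, with its handle at (314,100) and tip at (320,245). I'll grasp it.

carry_out(
  claw=[6,6,6,6,6,6,6,6,6,6,2,2,2,2,2,2,2],
  delta_pos=[
    [0,-0.1,3],
    [0,0,3.5],
    [0,0,3.5],
    [0,0,3.5],
    [0,0,3.5],
    [0,0,3],
    [0,0,1.8],
    [0,0,1],
    [0,0,0.4],
    [0,0,0],
    [0,0,0],
    [0,0,0],
    [0,0,0],
    [0,0,0],
    [0,0,0],
    [0,0,0],
    [0,0,0],
  ],
  angular=[
    [0,0,-0.006],
    [0,0,0],
    [0,0,0],
    [0,0,0],
    [0,0,0],
    [0,0,0],
    [0,0,0],
    [0,0,0],
    [0,0,0],
    [0,0,0],
    [0,0,0],
    [0,0,0],
    [0,0,0],
    [0,0,0],
    [0,0,0],
    [0,0,0],
    [0,0,0],
  ],
  force=30,
)

```text
clock: 31.0
position: [0.5393, -0.2949, 0.0082]
ee_rot: [0.86, 3.021, 0.0]
force: [1.4, 1.0, 5.4]
width: 0.315
gripper_force: 29.9
```

```bash
python3 - <<'E'
from h import *
go(.569,-.0105,.15,0)
E
```

```text
pos [ 0.539 -0.295  0.008] closing yaw 1.0163066925782371 zaxis [ 0.001 -0.    -1.   ] q [ 0.856  0.773 -0.677  1.758  0.629  0.839  0.898] w 0.3148376849946494 t 31.0 F [1.395 1.022 5.352]
turn [0.001 0.001 1.016] shift cm [ 28.443   2.978 -14.181] q7 now 0.8981524865422084
turn [-0.001  0.001 -2.125] shift cm [-28.445  -2.961 -14.181] q7 now 0.8981524865422084
```

carry_out(
  claw=[2,2,2,2,2,2,2,2,2,2,2,2,2,2,2,2,2,2,2],
  delta_pos=[
    [0,0,-1],
    [0,0,-3],
    [0,0,-4],
    [0,0,-3],
    [0,0,-2],
    [0,0,0],
    [0,0,0],
    [0,0,0],
    [0,0,0],
    [3.5,0.4,0],
    [3.5,0.4,0],
    [3.5,0.4,0],
    [3.6,0.4,0],
    [3.6,0.4,0],
    [3.6,0.4,0],
    [3.6,0.3,0],
    [3.5,0.3,0],
    [0,0,0],
    [0,0,0],
  ],
  angular=[
    [0,0,0],
    [0,0,0],
    [0,0,0.145],
    [0,0,0.145],
    [0,0,0.145],
    [0,0,0.145],
    [0,0,0.145],
    [0,0,0.145],
    [0,0,0.145],
    [0,0,0],
    [0,0,0],
    [0,0,0],
    [0,0,0],
    [0,0,0],
    [0,0,0],
    [0,0,0],
    [0,0,0],
    [0,0,0],
    [0,0,0],
  ],
)

```text
clock: 32.9
position: [0.5676, -0.0104, 0.1375]
ee_rot: [-2.217, -2.224, 0.002]
force: [0.1, -1.4, -4.2]
width: 0.318
gripper_force: 29.9
```

```bash
python3 - <<'E'
from h import *
zb=arm.observe()["position"][2]-.008
p=arm.get_image("wrist"); save(p,"w9")
for r in arm.place_of("umbrella",p)[:2]: u=pix(p,r["centre"]); print(r["conf"],u,ray(p,u,zb))
for o in outline(p,"umbrella",zb+.02): print(*o)
for l in("bowl","torch","case"):
  for r in arm.place_of(l,p)[:2]: u=pix(p,r["centre"]); print(l,r["conf"],u,ray(p,u,0))
go(.569,-.0105,.008,0)
E
```

```text
0.86 [318.4  245.52] [ 0.569 -0.009  0.13 ]
0.65 [0.567 0.023] [ 35.127 165.145] 0.8893027901649475 314.0 137.0
bowl 0.57 [201.408 190.92 ] [ 0.451 -0.012  0.   ]
torch 0.65 [185.408  72.6  ] [0.449 0.099 0.   ]
pos [ 0.568 -0.012  0.138] closing yaw -0.0010033744272040786 zaxis [-0.001 -0.001 -1.   ] q [ 0.332  0.501 -0.567  1.785  0.323  0.95  -0.371] w 0.3103606572299156 t 33.2 F [-0.483  0.211 -3.168]
turn [-0.001  0.001 -0.001] shift cm [ 0.189  0.077 12.956] q7 now -0.37057943827134115
turn [0.001 0.001 3.141] shift cm [-0.189 -0.077 12.956] q7 now -0.37057943827134115
```

View pics/w9.png

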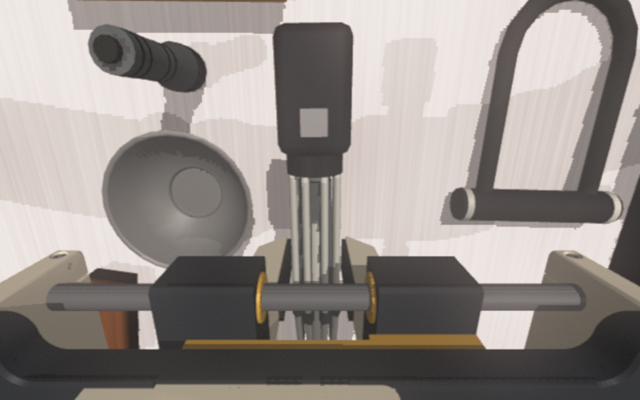

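The umbrella is straight at (314,140), with the bowl's edge clear at (250,200). I'll lower it and open only a little, because the bowl is close.

carry_out(
  claw=[2,2,2,2,2,2,2,2,2,4.5,4.5,4.5,4.5,4.5,4.5,4.5,4.5,4.5,4.5],
  delta_pos=[
    [0.1,0.1,3],
    [0,0,3],
    [0,0,3],
    [0,0,2],
    [0,0,1],
    [0,0,0.6],
    [0,0,0.3],
    [0,0,0],
    [0,0,0],
    [0,0,0],
    [0,0,0],
    [0,0,0],
    [0,0,-2],
    [0,0,-4],
    [0,0,-4],
    [0,0,-4],
    [0,0,-4],
    [0,0,0],
    [0,0,0],
  ],
  angular=[
    [0,0,0],
    [0,0,0],
    [0,0,0],
    [0,0,0],
    [0,0,0],
    [0,0,0],
    [0,0,0],
    [0,0,0],
    [0,0,0],
    [0,0,0],
    [0,0,0],
    [0,0,0],
    [0,0,0],
    [0,0,0],
    [0,0,0],
    [0,0,0],
    [0,0,0],
    [0,0,0],
    [0,0,0],
  ],
)

```text
clock: 35.1
position: [0.5699, -0.0101, 0.1897]
ee_rot: [2.219, 2.221, 0.002]
force: [-0.0, -0.1, 0.0]
width: 0.492
gripper_force: 0.0
```

```bash
python3 - <<'E'
from h import *
for n in("wrist","scene","side"):
    p=arm.get_image(n); save(p,"f_"+n)
    for l in("torch","umbrella","bowl","case","oil","tin","brush","dlock","key"):
        for r in arm.place_of(l,p)[:2]: u=pix(p,r["centre"]); print(n,l,round(r["conf"],2),ray(p,u,.036 if l=="key" else 0))
    for o in outline(p,"umbrella",.02): print(*o)
print(arm.observe()["clock"])
E
```

```text
wrist torch 0.83 [0.449 0.103 0.   ]
wrist umbrella 0.98 [ 0.572 -0.007  0.   ]
wrist bowl 0.72 [ 0.449 -0.013  0.   ]
0.89 [ 0.571 -0.009] [ 34.832 227.696] 1.849662184715271 315.0 151.0
scene torch 0.75 [0.449 0.1   0.   ]
scene umbrella 0.98 [ 0.573 -0.005  0.   ]
scene umbrella 0.68 [ 0.213 -0.413  0.   ]
scene bowl 0.92 [ 0.437 -0.022  0.   ]
scene bowl 0.69 [0.324 0.327 0.   ]
scene case 0.82 [0.452 0.181 0.   ]
scene case 0.46 [0.417 0.176 0.   ]
scene oil 0.65 [0.615 0.35  0.   ]
scene tin 0.9 [ 0.684 -0.165  0.   ]
scene brush 0.46 [ 0.347 -0.189  0.   ]
scene dlock 0.72 [0.779 0.052 0.   ]
scene key 0.67 [0.454 0.187 0.036]
0.87 [ 0.222 -0.408] [ 64.544 236.354] 79.66658020019531 255.5 126.0
0.74 [ 0.576 -0.003] [ 52.975 223.604] 1.781652569770813 308.0 232.0
0.38 [ 0.688 -0.154] [84.347 59.452] 40.93931198120117 225.0 235.0
side torch 0.92 [0.449 0.101 0.   ]
side umbrella 0.58 [ 0.576 -0.017  0.   ]
side umbrella 0.55 [ 0.213 -0.414  0.   ]
side bowl 0.85 [ 0.334  0.328 -0.   ]
side bowl 0.57 [ 0.447 -0.006  0.   ]
side case 0.88 [0.463 0.175 0.   ]
side oil 0.77 [0.614 0.347 0.   ]
side tin 0.69 [ 0.68  -0.162  0.   ]
side brush 0.93 [ 0.334 -0.2    0.   ]
side brush 0.21 [0.47  0.176 0.   ]
side dlock 0.67 [0.769 0.058 0.   ]
side key 0.68 [0.465 0.168 0.036]
0.77 [ 0.574 -0.001] [ 54.455 241.242] 5.046544075012207 285.0 208.0
0.63 [ 0.285 -0.441] [40.831 91.794] 69.7361068725586 458.0 180.0
36.75
```

View pics/f_scene.png

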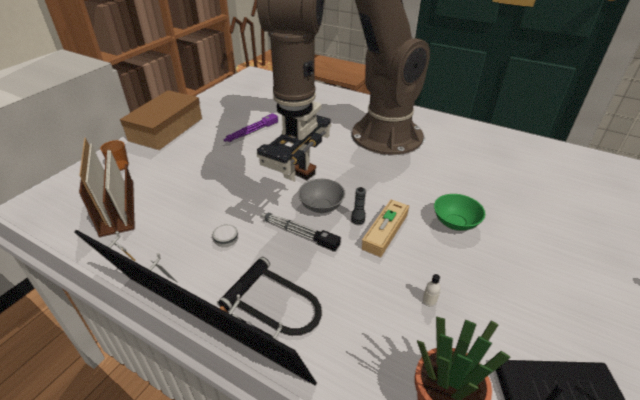

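The scene view shows everything in place: the umbrella behind the bowl at (300,232), the torch at (359,205) and the case with the key at (387,222). I'm handing it in.

```bash
python3 -c "
from cell import arm
print(arm.sign_off())"
```

```text
the job is handed in; nothing more can be done
None
```

The shelf is back in its usual order, handed in at about 37 s: case, key, torch and umbrella frame all measured within tolerance on the last look, and the bowl and other things did not visibly move; no verdict was returned.

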